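Proximity check of two sensor panels

TASK

Check two of the proximity sensor panels on the bench: press the wide round button on the console fully down to start the recording and let it come back up, then point at the middle of the large ribbed panel with the fingertips about 2 cm above it for two seconds, then do the same over the middle of the small dotted panel, and finally raise the hand to 20 cm or more above the bench. Touch none of the panels, do not bring the fingers low over the two smooth panels, do not press the narrow button, and leave everything else on the bench where it is.

Things in the scene. Friction and masses are not known exactly. Their poses are not given: they have to be found in the camera images.
- start (a joint): travel of the wide round push button (36 mm across, dark grey in a black housing) on the console's top, in m: 0 when up, 0.006 fully down; sprung, about 5 N when fully down, comes back up by itself.
- start_top (a point): centre of the top face of the wide button, which is pressed straight down. It stands about 92 mm above the bench.
- mark (a joint): travel of the narrow push button (16 mm across) on the same console, in m: 0 when up, 0.006 down. Not to be pressed.
- mark_top (a point): centre of the top face of the narrow button, 75 mm from the wide one.
- console: grey instrument box 180 x 220 x 70 mm (x, y, z) with an aluminium top plate, fixed to the bench. Origin at the centre of its underside, z up. In its frame the wide button is at x -30, y -55 mm and the narrow one at x -30, y +20 mm; four white knobs 16 mm high stand in a row at x +55 mm, two small toggles at x -55, y +50 and +70 mm.
- ribbed: the large ribbed sensor panel, 100 x 130 mm, with seven straight raised dark ribs along its x across the face; rib tops 14 mm above the bench. Origin at the centre of its underside, z up; short side along its x, long side along its y. Black frame 8 mm thick, white border line, grey face whose top is 10 mm above the bench; an 8 x 40 mm edge connector sticks out at its -x edge. Lies loose and flat on the bench.
- dotted: the small dotted sensor panel, 70 x 70 mm, with a 3 x 3 array of raised round dark dots, 9 mm across, on its face; dot tops 14 mm above the bench. Origin at the centre of its underside, z up; square. Black frame 8 mm thick, white border line, grey face whose top is 10 mm above the bench; an 8 x 40 mm edge connector sticks out at its -x edge. Lies loose and flat on the bench.
- flat_large: a large sensor panel, 100 x 130 mm, like the ribbed one but with one smooth dark plate on its face, its top 14 mm above the bench. Not to be pointed at. Origin at the centre of its underside, z up; short side along its x, long side along its y. Black frame 8 mm thick, white border line, grey face whose top is 10 mm above the bench; an 8 x 40 mm edge connector sticks out at its -x edge. Lies loose and flat on the bench.
- flat_small: a small sensor panel, 70 x 70 mm, like the dotted one but with one smooth dark plate on its face, its top 14 mm above the bench. Not to be pointed at. Origin at the centre of its underside, z up; square. Black frame 8 mm thick, white border line, grey face whose top is 10 mm above the bench; an 8 x 40 mm edge connector sticks out at its -x edge. Lies loose and flat on the bench.
- jar: bystander: small clear jar standing among the panels, 24 mm across, 40 mm high, origin at the centre of its underside.
- screwdriver: bystander: screwdriver 180 mm long with black handle, lying along its x.
- tape: bystander: roll of tape lying flat, 90 mm across, 19 mm high, origin at the centre of its underside.
- weight: bystander: brass weight 36 mm across, 48 mm high, origin at the centre of its underside.
- meter: bystander: hand-held meter 85 x 160 x 40 mm lying on its back, origin at the centre of its underside.
- connector: bystander: black pin connector block 16 x 60 x 16 mm, origin at the centre of its underside.
- brush: bystander: brush 180 mm long lying along its x.
Mind the look-alikes: they are no part of the job. What is shaped like the ribbed but orange is not meant.

How it is judged:
On the way, in this order (a step that is already met when the one before it is completed fails the run):
1. the wide button is pressed down (value of joint start above 0.0045 m), for 0.05 s.
2. the wide button has come back up (value of joint start below 0.0015 m), for 0.1 s.
3. the fingertips dwell just above the middle of the ribbed panel (horizontal distance between the grasp point and ribbed below 0.03 m and z of the grasp point in the frame of ribbed between 0.025 and 0.076 m), for 1.6 s.
4. the fingertips dwell just above the middle of the dotted panel (horizontal distance between the grasp point and dotted below 0.025 m and z of the grasp point in the frame of dotted between 0.025 and 0.076 m), for 1.6 s.
At the end, for the whole second after the job is handed in: After the press and the two dwells (1.6 s each, tips at most about 4 cm above, within 30 mm of the ribbed and 25 mm of the dotted middle): grasp point above 160 mm, both buttons up within 1.5 mm, panels flat and within 8 mm, bystanders within 15 mm of their starts (height (world z) of the grasp point above 0.16 m and value of joint each of start, mark below 0.0015 m and distance of each of ribbed, dotted, flat_large, flat_small from where it was at the start of the episode below 0.008 m and angle between each of ribbed, dotted, flat_large, flat_small's own z axis and vertical below 0.05 rad and distance of each of jar, screwdriver, tape, weight, meter, connector, brush from where it was at the start of the episode below 0.015 m); the robot touches nothing.
It fails at once if a sensor panel was touched, moved or lifted (contact force between any of the fingers, the arm and ribbed above 0.3 N or distance of any of ribbed, dotted, flat_large, flat_small from where it was at the start of the episode above 0.008 m or contact force between any of the fingers, the arm and dotted above 0.3 N or contact force between any of the fingers, the arm and flat_large above 0.3 N or contact force between any of the fingers, the arm and flat_small above 0.3 N).
It fails at once if fingers brought low (tips under about 3 cm) over a smooth panel ((horizontal distance between the grasp point and flat_large below 0.045 m and z of the grasp point in the frame of flat_large below 0.06 m) or (horizontal distance between the grasp point and flat_small below 0.035 m and z of the grasp point in the frame of flat_small below 0.06 m)).
It fails at once if the narrow button was pressed (value of joint mark above 0.003 m).
It fails at once if a bystander was moved or lifted (distance of any of jar, screwdriver, tape, weight, meter, connector, brush from where it was at the start of the episode above 0.015 m).
It also fails if it takes over 64 s, if anything falls off the work surface, if the arm or the gripper's body presses on something with over 40 N, if the wrist force passes 120 N, or if a joint passes its speed limit or range.

ROBOT

A 6-joint arm with a two-finger parallel gripper is mounted at the origin on the work surface. World frame = base frame: x ahead of the robot, y to its left, z up, the work surface at z = 0. Lengths are in m, angles in rad, forces in N, time in s.
With the tool pointing down it reaches from about 0.375 to 0.9 m from the base axis. Payload 3.1 kg.
Tool frame: the origin (TCP) lies between the finger pads; the fingertips stand 19 mm ahead of it and the grasp point (between the pads) is the TCP; z points along the fingers, y is the direction in which the jaws open and shut (so a half turn about z gives the same grasp; the last joint's range is limited). The gripper opens to 85 mm and grips with 20 to 120 N. Pads are 22 mm wide; open, the fingers measure 114 mm over their backs; the gripper's body (76 mm by 85 mm) begins 54 mm behind the grasp point. The pads swing forward as they close: fully open they stand 13 mm farther back than shut.
Start: joints at [1.073, 0.527, 1.433, -0, 1.181, -0.178], TCP at [0.196, 0.593, 0.223] pointing down, gripper open.
Joint ranges: [-3.08, 3.08], [-0.75, 2.2], [0.22, 2.44], [-1.43, 4.57], [0, 2.65], [-2.85, 2.85]. Speed limits (rad/s): [2.79, 2.79, 3.14, 3.14, 3.14, 3.14].

INTERFACE

Orientations are given as a 3x3 rotation matrix whose columns are the frame's x, y, z axes.
In Python, from cell import bot gives the robot as it stands. The module is installed in compiled form; this text tells all that it offers.
- The arm moves only by the tool jog_arm, never from a script. Its argument "steps" is a list of rows, each an object with "delta_pos": the shift along the world's x, y, z as a fraction of full scale, a list of three; "turn": the turn about the world's z as a fraction of full scale; "jaw": the opening, from -1 (shut) to 1 (fully open). In form: [{"delta_pos": [dx, dy, dz], "turn": turn, "jaw": jaw}, ...]. A call has 1 to 12 rows; each row shifts and turns the commanded pose from where the row before left it; what a row does not reach is not made up. Full scale, the value 1, is 150 mm for a shift and 0.1 rad for a turn. A row lasts 1/12 s, in which the tool goes at most 41.7 mm and 7.16 degrees, less where a joint would pass 70% of its speed; a pose out of reach is approached as far as the arm can. A call with a number of a shift or a turn outside -1 to 1 is refused whole. A call with a gripper value outside its range is refused whole. The fingers move at their own pace and stop on an object; "squeeze" is the grip in N (left out, the last holds). Time passes only in rows, so rows that do not move let the fingers close. It gives the time, the measured TCP pose, the force and the opening at its end, in the units of the state.
- bot.read_state(): the state, without advancing time (a new reading comes with each control period).
- bot.snapshot(name): name is "scene" or "top"; returns the picture (480x640x3 uint8, red, green, blue); there is no depth.
- bot.camera_params(name): a dict with "camera_matrix" (3x3 intrinsics, pixels), "R" (3x3) and "t" (3): a world point X has camera coordinates R X + t. Camera axes: x right, y down, z forward; pixel columns grow to the right and rows downward; lengths in m; the calibration is good to about 2 mm. A picture is of the moment at which its call begins. camera_params takes no time and is no camera call.
- bot.finish_job(): hands the job in, once; it reports no verdict.
The state is a dict: "time_s": time; "joint_positions": joint angles; "joint_vel": joint speeds; "tau": joint torques, N m; "position": TCP position; "orientation": TCP orientation; "ft_force": force on the tool from outside, world axes, zero at the start; "wrist_torque": the same for the moment, N m; "opening": opening from 0.0 (shut) to 1.0 (fully open).
Only numpy, scipy, OpenCV 4.12 (cv2) and the standard library are available. Lean on these libraries where they do the work, as an engineer would, in place of code of your own. Each camera call takes 0.05 s, during which the arm holds its last target.

## Working session

There is one attempt and no reset: what is moved stays moved. The work goes in short steps, Python scripts to look and compute and a tool call to move; the robot and the scene stay as the last step left them, time stands still between calls to the robot, and variables do not carry over. Pictures are saved under pics/ and viewed, and the job is handed in when it is done.

Besides the shell and the picture viewer there is one more tool, called after "Emit:" as name(argument=value, ...) on one line, values as JSON. jog_arm: Moves the arm, as the interface text tells. Shift numbers are shares of 150 mm and turn numbers shares of 0.1 rad, none past 1 either way. Its arguments: {"type":"object","properties":{"steps":{"type":"array"},"squeeze":{"type":"number"}},"required":["steps"]}

```bash
mkdir -p pics; python3 - <<'E'
from cell import bot
import cv2,json
for n in("scene","top"):
    im=bot.snapshot(n); cv2.imwrite(f"pics/{n}0.png",im[:,:,::-1])
    c=bot.camera_params(n); print(n,c)
print(bot.read_state())
E
```

```text
scene {'camera_matrix': array([[514.95444949,   0.        , 315.92927408],
       [  0.        , 514.95444949, 242.35341874],
       [  0.        ,   0.        ,   1.        ]]), 'R': array([[-0.69581171,  0.71807048,  0.01486106],
       [ 0.50640935,  0.5051743 , -0.69881936],
       [-0.50930898, -0.47872091, -0.7151438 ]]), 't': array([ 0.40582014, -0.18212156,  1.49099512])}
top {'camera_matrix': array([[473.17921357,   0.        , 311.85772462],
       [  0.        , 473.17921357, 239.32223785],
       [  0.        ,   0.        ,   1.        ]]), 'R': array([[-0.02786048, -0.99960371,  0.00402594],
       [-0.99664374,  0.0274674 , -0.07711546],
       [ 0.07697432, -0.0061609 , -0.99701404]]), 't': array([-0.01736856,  0.51326243,  1.21611196])}
{'time_s': 0.1, 'joint_positions': array([ 1.07251470e+00,  5.28388443e-01,  1.43377558e+00, -2.72536418e-05,
        1.18142153e+00, -1.78503859e-01]), 'joint_vel': array([-0.00065963, -0.00169411, -0.00378135,  0.00095367,  0.00045152,
       -0.00119012]), 'tau': array([ 1.21480332e-05, -4.43303490e+01, -1.78586465e+01, -2.17221700e-04,
        3.87766137e-03, -1.96714205e-05]), 'position': array([0.19612914, 0.59272476, 0.22162169]), 'orientation': array([[-9.49308409e-01,  3.14344840e-01, -9.30291346e-04],
       [ 3.14346045e-01,  9.49306830e-01, -1.76262113e-03],
       [ 3.29061072e-04, -1.96570446e-03, -9.99998014e-01]]), 'ft_force': array([-0.89013292,  0.40529798, -0.4436161 ]), 'wrist_torque': array([-0.02329182, -0.00708787, -0.02470347]), 'opening': 1.002229130323991}
```

View pics/top0.png

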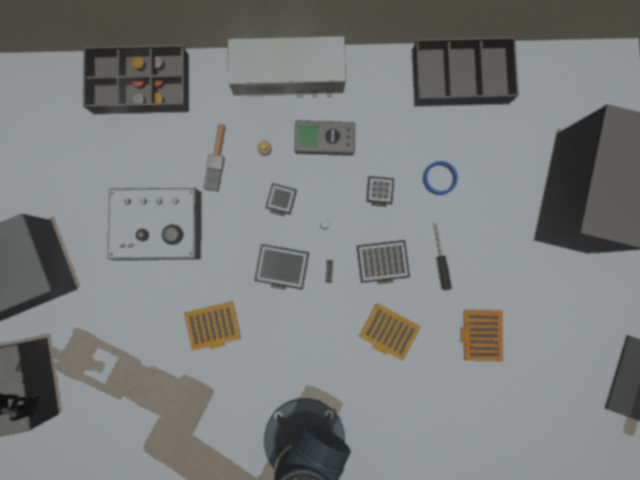

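View pics/scene0.png

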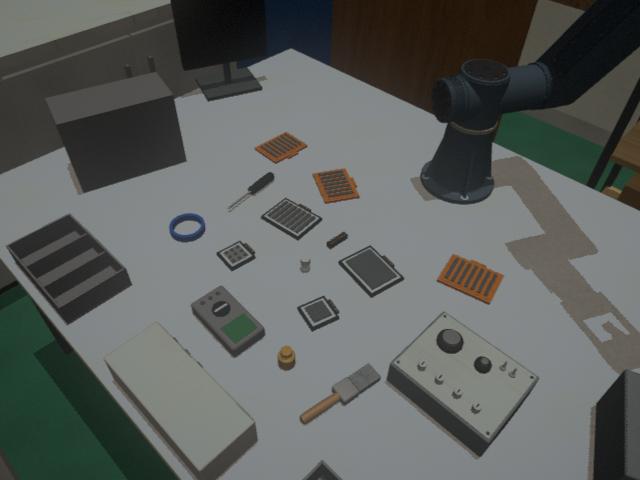

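The top view shows black ribbed panel at (384,261), dotted at (380,189), smooth at (282,266) and (281,198), three orange ribbed look-alikes at (213,326), (390,331) and (483,335), and the console at (153,223) with its wide button near (172,234) and narrow one near (142,235). The black-framed panel at (384,261) fits "ribbed", since it isn't orange. I'll confirm it in crops.

```bash
python3 - <<'E'
import cv2,numpy as np
im=cv2.imread("pics/top0.png")
a=cv2.resize(im[165:295,340:425],None,fx=4,fy=4,interpolation=cv2.INTER_CUBIC)
b=cv2.resize(im[170:300,100:205],None,fx=4,fy=4,interpolation=cv2.INTER_CUBIC)
cv2.imwrite("pics/crop0.png",np.hstack([a,b]))
from cell import bot
c=bot.camera_params("top");K,R,t=c["camera_matrix"],c["R"],c["t"]
def w(u,v,z):
    C=-R.T@t; d=R.T@np.linalg.inv(K)@[u,v,1]; return (C+d*(z-C[2])/d[2]).round(4)
# refine: panels outline by thresholding
g=cv2.cvtColor(im,cv2.COLOR_BGR2GRAY)
m=(g<110).astype(np.uint8)
for k,(x0,y0,x1,y1) in dict(ribbed=(345,230,425,295),dotted=(355,168,405,212),fl=(245,235,318,295),fs=(258,175,305,220)).items():
    cs,_=cv2.findContours(m[y0:y1,x0:x1],cv2.RETR_EXTERNAL,cv2.CHAIN_APPROX_NONE)
    q=max(cs,key=cv2.contourArea); r=cv2.minAreaRect(q); u,v=r[0][0]+x0,r[0][1]+y0
    print(k,(u,v),r[1:],w(u,v,.008))
for k,u,v,z in [("start",172,234,.092),("mark",142,235,.09),("jar",325,224,.02),("conn",329,271,.016)]: print(k,w(u,v,z))
for p in [(109,190),(195,188),(199,259),(108,259)]: print(w(*p,.07))
E
```

```text
ribbed (382.9077377319336, 262.23107147216797) ((40.54908752441406, 49.2466926574707), 83.1572265625) [ 0.448  -0.2167  0.008 ]
dotted (379.6382350921631, 191.20294189453125) ((26.15350914001465, 29.298067092895508), 4.39870548248291) [ 0.6368 -0.2154  0.008 ]
fl (281.24536895751953, 267.5259552001953) ((49.045589447021484, 40.53731918334961), 10.124671936035156) [0.4415 0.0507 0.008 ]
fs (280.5103759765625, 199.8360996246338) ((25.895095825195312, 28.793800354003906), 14.931418418884277) [0.6208 0.0486 0.008 ]
start [0.5296 0.3122 0.092 ]
mark [0.5294 0.3865 0.09  ]
jar [ 0.5519 -0.0671  0.02  ]
conn [ 0.4288 -0.074   0.016 ]
[0.6475 0.4766 0.07  ]
[0.6467 0.26   0.07  ]
[0.4672 0.2516 0.07  ]
[0.4735 0.4782 0.07  ]
```

View pics/crop0.png

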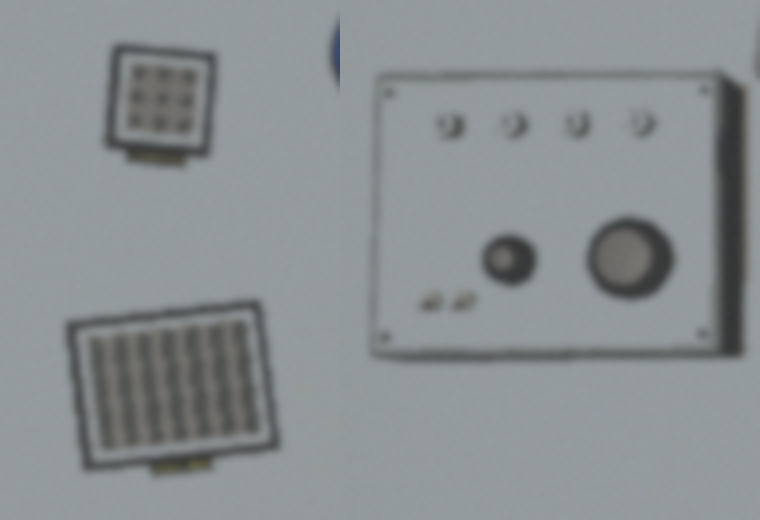

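The crop confirms them: the ribbed panel (black frame, seven ribs) is centred at px (383,261), giving (0.452,-0.217). The dotted panel (3x3) is at px (380,190), giving (0.640,-0.216). The wide button's top is at px (170,234), giving about (0.530,0.315), and the console plate geometry agrees. I'll close the jaws and go above the button.

Emit:
jog_arm(steps=[{"delta_pos": [0.185,-0.155,0],"turn": 0,"jaw": -1},{"delta_pos": [0.185,-0.155,0],"turn": 0,"jaw": -1},{"delta_pos": [0.185,-0.155,0],"turn": 0,"jaw": -1},{"delta_pos": [0.185,-0.155,0],"turn": 0,"jaw": -1},{"delta_pos": [0.185,-0.155,0],"turn": 0,"jaw": -1},{"delta_pos": [0.185,-0.155,0],"turn": 0,"jaw": -1},{"delta_pos": [0.185,-0.155,0],"turn": 0,"jaw": -1},{"delta_pos": [0.185,-0.155,0],"turn": 0,"jaw": -1},{"delta_pos": [0.185,-0.155,0],"turn": 0,"jaw": -1},{"delta_pos": [0.185,-0.155,0],"turn": 0,"jaw": -1},{"delta_pos": [0.185,-0.155,0],"turn": 0,"jaw": -1},{"delta_pos": [0.185,-0.155,0],"turn": 0,"jaw": -1}])

```text
time_s: 1.1
position: [0.5303, 0.3128, 0.222]
orientation: [[-0.949, 0.315, -0.001], [0.315, 0.949, -0.0], [0.001, -0.001, -1.0]]
ft_force: [0.3, 0.5, 0.4]
opening: 0.003
```

Emit:
jog_arm(steps=[{"delta_pos": [0,0.01,-0.16],"turn": 0,"jaw": -1},{"delta_pos": [0,0,-0.16],"turn": 0,"jaw": -1},{"delta_pos": [0,0,-0.16],"turn": 0,"jaw": -1},{"delta_pos": [0,0,-0.16],"turn": 0,"jaw": -1},{"delta_pos": [0,0,0],"turn": 0,"jaw": -1},{"delta_pos": [0,0,0],"turn": 0,"jaw": -1}])

```text
time_s: 1.6
position: [0.5283, 0.3153, 0.1251]
orientation: [[-0.949, 0.314, -0.004], [0.314, 0.949, -0.001], [0.003, -0.003, -1.0]]
ft_force: [-0.2, -0.8, 0.5]
opening: 0.002
```

```bash
python3 - <<'E'
from cell import bot
import cv2,numpy as np
a=bot.snapshot("scene")[290:460,370:550,::-1];b=bot.snapshot("top")[170:300,100:240,::-1]
cv2.imwrite("pics/c1.png",np.hstack([cv2.resize(a,(400,378)),cv2.resize(b,(400,378))]))
print(bot.read_state()["position"])
E
```

```text
[0.53029458 0.31623163 0.12763151]
```

View pics/c1.png

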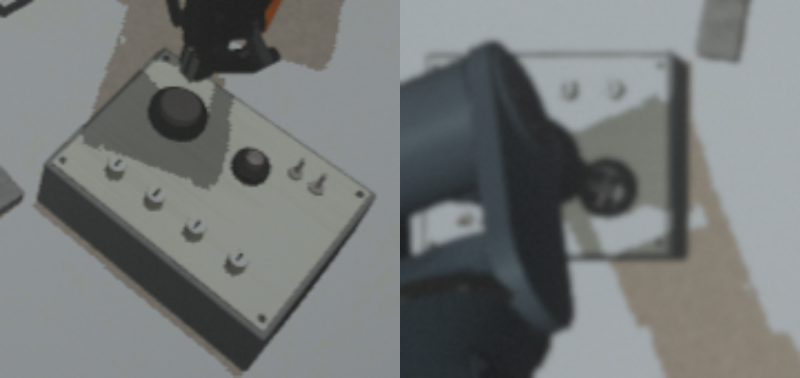

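```bash
cat > h.py <<'E'
import numpy as np
from cell import bot
def proj(n,p):
    c=bot.camera_params(n); q=c["camera_matrix"]@(c["R"]@np.array(p)+c["t"]); return (q[:2]/q[2]).round(1)
E
python3 - <<'E'
from h import *
for z in (.092,.108,.127,.2): print(z,proj("scene",[.5303,.3162,z]),proj("top",[.5303,.3162,z]))
for p in ([.560,.369,.07],[.5303,.3162,.092],[.5303,.3912,.09]): print(p,proj("scene",p),proj("top",p))
import cv2
a=bot.snapshot("scene")[230:400,370:550,::-1]
cv2.imwrite("pics/c2.png",cv2.resize(a,(720,600*680//680)))
E
```

```text
0.092 [452.  335.7] [170.4 233.8]
0.108 [453.7 330.9] [168.4 233.2]
0.127 [455.8 325.2] [166.  232.5]
0.2 [464.2 301.5] [156.1 229.5]
[0.56, 0.369, 0.07] [464.3 368. ] [151.8 223.3]
[0.5303, 0.3162, 0.092] [452.  335.7] [170.4 233.8]
[0.5303, 0.3912, 0.09] [485.4 359.9] [140.1 234.7]
```

View pics/c2.png

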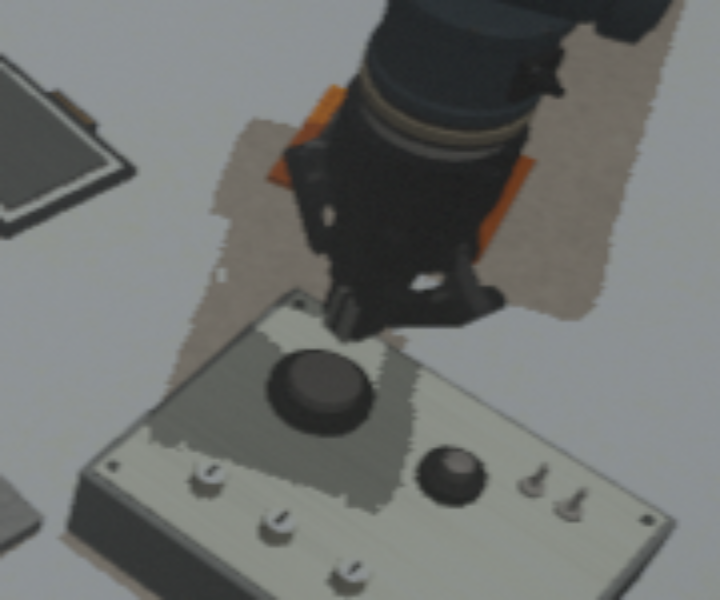

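The scene view shows the closed fingertips at about (457,326), just above the wide button at (451,338). The narrow button at (484,348) is well clear. I'll descend slowly and watch the force.

Emit:
jog_arm(steps=[{"delta_pos": [0.01,0,-0.03],"turn": 0,"jaw": -1},{"delta_pos": [0,0,-0.03],"turn": 0,"jaw": -1},{"delta_pos": [0,0,-0.03],"turn": 0,"jaw": -1},{"delta_pos": [0,0,-0.03],"turn": 0,"jaw": -1},{"delta_pos": [0,0,0],"turn": 0,"jaw": -1}])

```text
time_s: 2.17
position: [0.5302, 0.3155, 0.1074]
orientation: [[-0.949, 0.314, -0.002], [0.314, 0.949, -0.001], [0.002, -0.001, -1.0]]
ft_force: [-0.8, -0.5, 0.1]
opening: 0.001
```

Emit:
jog_arm(steps=[{"delta_pos": [0,0,-0.02],"turn": 0,"jaw": -1},{"delta_pos": [0,0,0],"turn": 0,"jaw": -1},{"delta_pos": [0,0,0],"turn": 0,"jaw": -1}])

```text
time_s: 2.42
position: [0.5309, 0.3158, 0.1053]
orientation: [[-0.949, 0.314, -0.0], [0.314, 0.949, -0.0], [0.0, -0.0, -1.0]]
ft_force: [-0.7, 0.6, -0.5]
opening: -0.004
```

```bash
python3 - <<'E'
from h import *
import cv2
s=bot.read_state();print(s["position"],s["ft_force"])
a=bot.snapshot("scene")[280:380,400:520,::-1]
cv2.imwrite("pics/c3.png",cv2.resize(a,(720,600),interpolation=cv2.INTER_CUBIC))
E
```

```text
[0.53085474 0.31578012 0.10530324] [-0.71510833  0.64837607 -0.53301468]
```

View pics/c3.png

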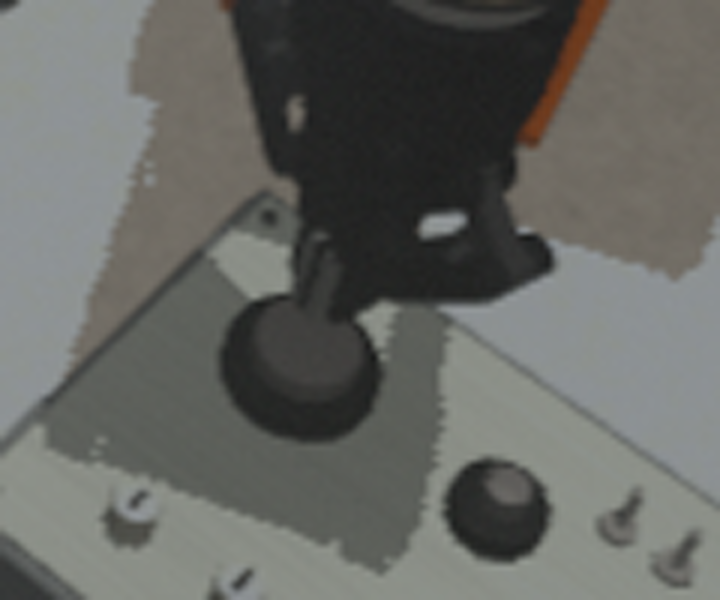

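No contact yet. The fingertips at px (456,333) still hang slightly above the button top, so I'll continue down in small steps.

Emit:
jog_arm(steps=[{"delta_pos": [0,0,-0.025],"turn": 0,"jaw": -1},{"delta_pos": [0,0,0],"turn": 0,"jaw": -1},{"delta_pos": [0,0,0],"turn": 0,"jaw": -1}])

```text
time_s: 2.72
position: [0.5308, 0.3157, 0.1015]
orientation: [[-0.949, 0.314, -0.0], [0.314, 0.949, -0.0], [0.0, -0.0, -1.0]]
ft_force: [0.2, 0.5, 0.6]
opening: 0.001
```

Emit:
jog_arm(steps=[{"delta_pos": [0,0,-0.02],"turn": 0,"jaw": -1},{"delta_pos": [0,0,0],"turn": 0,"jaw": -1},{"delta_pos": [0,0,0],"turn": 0,"jaw": -1}])

```text
time_s: 2.97
position: [0.5308, 0.3157, 0.0985]
orientation: [[-0.949, 0.314, -0.0], [0.314, 0.949, -0.0], [0.0, -0.0, -1.0]]
ft_force: [0.5, 0.2, 0.2]
opening: -0.0
```

```bash
python3 - <<'E'
from h import *
import cv2
a=bot.snapshot("scene")[280:380,400:520,::-1]
cv2.imwrite("pics/c4.png",cv2.resize(a,(720,600),interpolation=cv2.INTER_CUBIC))
E
```

```text
(no output)
```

View pics/c4.png

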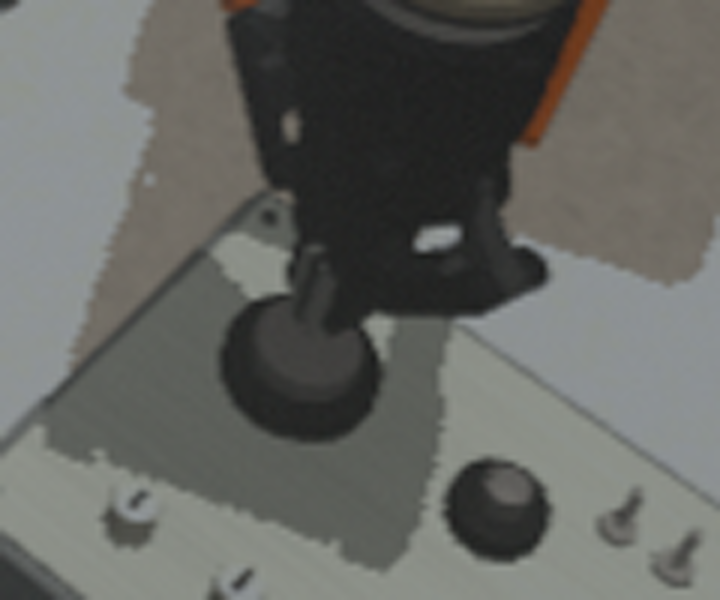

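Emit:
jog_arm(steps=[{"delta_pos": [0,0,-0.02],"turn": 0,"jaw": -1},{"delta_pos": [0,0,0],"turn": 0,"jaw": -1},{"delta_pos": [0,0,0],"turn": 0,"jaw": -1}])

```text
time_s: 3.27
position: [0.5308, 0.3157, 0.0956]
orientation: [[-0.949, 0.314, -0.0], [0.314, 0.949, -0.0], [0.0, -0.0, -1.0]]
ft_force: [0.0, 0.2, 0.1]
opening: 0.003
```

Emit:
jog_arm(steps=[{"delta_pos": [0,0,-0.015],"turn": 0,"jaw": -1},{"delta_pos": [0,0,0],"turn": 0,"jaw": -1},{"delta_pos": [0,0,0],"turn": 0,"jaw": -1}])

```text
time_s: 3.52
position: [0.5308, 0.3158, 0.0934]
orientation: [[-0.949, 0.314, -0.0], [0.314, 0.949, -0.0], [0.0, -0.0, -1.0]]
ft_force: [0.1, -0.3, -0.8]
opening: -0.0
```

```bash
python3 - <<'E'
from h import *
import cv2
a=bot.snapshot("scene")[300:360,420:492,::-1]
cv2.imwrite("pics/c5.png",cv2.resize(a,(720,600),interpolation=cv2.INTER_CUBIC))
E
```

```text
(no output)
```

View pics/c5.png

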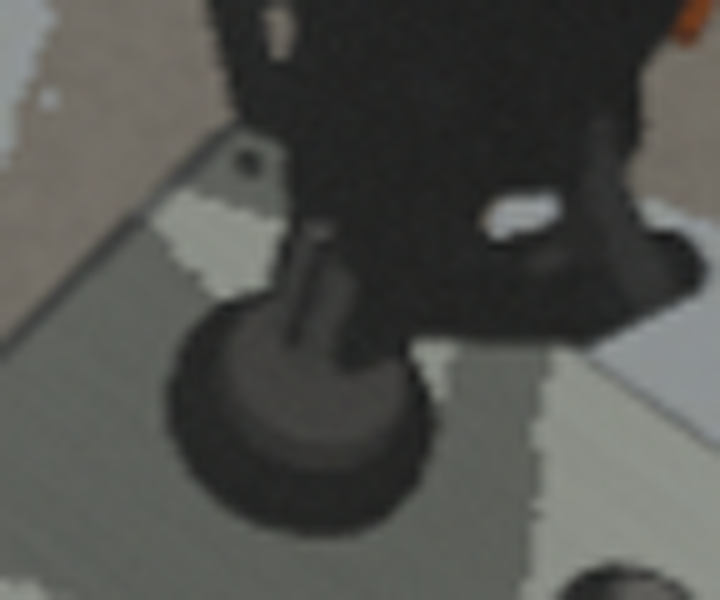

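Emit:
jog_arm(steps=[{"delta_pos": [0,0,-0.015],"turn": 0,"jaw": -1},{"delta_pos": [0,0,0],"turn": 0,"jaw": -1},{"delta_pos": [0,0,0],"turn": 0,"jaw": -1}])

```text
time_s: 3.82
position: [0.5308, 0.3157, 0.0911]
orientation: [[-0.949, 0.314, -0.0], [0.314, 0.949, -0.0], [0.0, -0.0, -1.0]]
ft_force: [-0.3, -0.7, 1.0]
opening: 0.002
```

Emit:
jog_arm(steps=[{"delta_pos": [0,0,-0.015],"turn": 0,"jaw": -1},{"delta_pos": [0,0,0],"turn": 0,"jaw": -1},{"delta_pos": [0,0,0],"turn": 0,"jaw": -1}])

```text
time_s: 4.07
position: [0.5308, 0.3158, 0.0888]
orientation: [[-0.949, 0.314, -0.0], [0.314, 0.949, -0.0], [0.0, -0.0, -1.0]]
ft_force: [-0.5, 0.5, -0.3]
opening: 0.002
```

```bash
python3 - <<'E'
from h import *
import cv2
a=bot.snapshot("scene")[290:360,410:494,::-1]
b=bot.snapshot("top")
c=b[200:270,140:210,::-1]
cv2.imwrite("pics/c6.png",np.hstack([cv2.resize(a,(420,350),interpolation=cv2.INTER_CUBIC),cv2.resize(c,(350,350),interpolation=cv2.INTER_CUBIC)]))
E
```

```text
(no output)
```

View pics/c6.png

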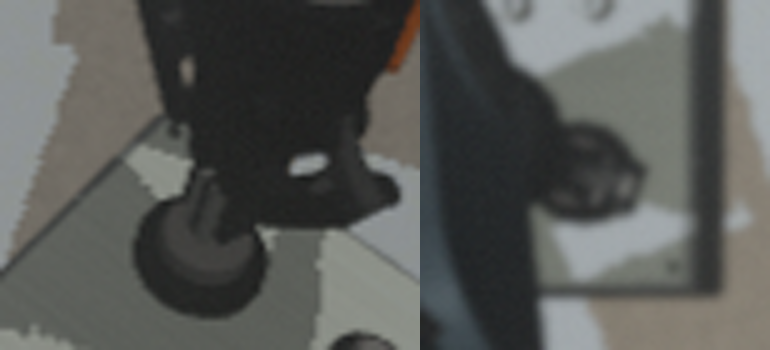

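```bash
python3 - <<'E'
from h import *
import cv2
s=bot.read_state();print(s["position"],s["ft_force"],s["tau"].round(2))
a=cv2.imread("pics/scene0.png");b=bot.snapshot("scene")[:,:,::-1]
cv2.imwrite("pics/scene6.png",b)
for u in (446,449,452): 
    print(a[328:358,u-1:u+2].mean((1,2)).round().astype(int)); print(b[328:358,u-1:u+2].mean((1,2)).round().astype(int))
f=lambda i:cv2.resize(i[310:360,425:485],(390,325),interpolation=cv2.INTER_CUBIC)
cv2.imwrite("pics/c7.png",np.clip(np.hstack([f(a),f(b)])*1.8,0,255).astype(np.uint8))
E
```

```text
[0.53098005 0.31581875 0.08899343] [0.24259167 0.28060267 0.23621461] [  0.   -46.33 -13.07  -0.     0.    -0.  ]
[125  62  75  88  88  88  88  89  88  89  89  90  87  80  64  53  51  49
  46  47  46  44  41  41  62 110 129 129 129 129]
[89 54 50 62 60 60 60 62 65 64 64 64 64 61 56 51 49 43 39 38 39 38 38 39
 54 88 92 91 91 92]
[124  64  88  88  87  88  88  89  88  89  89  90  90  91  90  79  54  53
  50  46  45  46  42  40  44  75 127 127 129 129]
[51 49 49 49 49 46 48 51 54 59 62 64 65 65 65 60 54 51 47 37 39 38 36 36
 42 66 90 91 91 91]
[127 102  86  88  87  88  88  88  89  88  90  89  90  90  91  92  64  54
  52  46  44  46  46  39  41  70 129 128 127 127]
[50 53 56 57 57 56 56 53 50 51 58 63 64 65 64 65 56 52 50 39 38 37 38 37
 38 55 92 91 90 91]
```

View pics/c7.png

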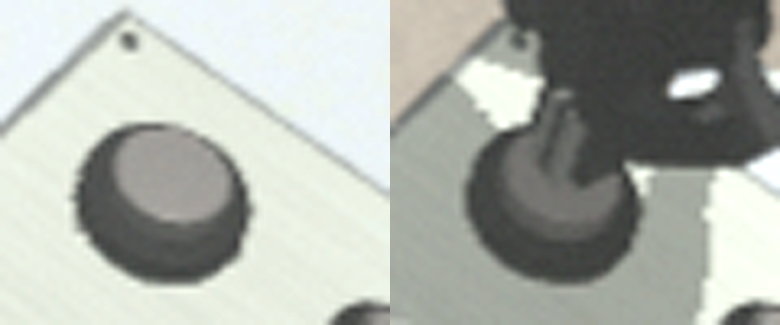

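The button's face hasn't moved: its lower edge is still at v≈343 in both pictures. The tips at (454,338) are only now reaching it, so they sit higher relative to the reported TCP than I assumed. I'll continue down in small steps.

Emit:
jog_arm(steps=[{"delta_pos": [0,0,-0.015],"turn": 0,"jaw": -1},{"delta_pos": [0,0,0],"turn": 0,"jaw": -1},{"delta_pos": [0,0,0],"turn": 0,"jaw": -1}])

```text
time_s: 4.47
position: [0.5308, 0.3157, 0.0866]
orientation: [[-0.949, 0.314, -0.0], [0.314, 0.949, -0.0], [0.0, -0.0, -1.0]]
ft_force: [-0.5, -0.6, 0.4]
opening: -0.002
```

Emit:
jog_arm(steps=[{"delta_pos": [0,0,-0.015],"turn": 0,"jaw": -1},{"delta_pos": [0,0,0],"turn": 0,"jaw": -1},{"delta_pos": [0,0,0],"turn": 0,"jaw": -1}])

```text
time_s: 4.72
position: [0.5308, 0.3158, 0.0843]
orientation: [[-0.949, 0.314, -0.0], [0.314, 0.949, -0.0], [0.0, -0.0, -1.0]]
ft_force: [0.2, 0.4, 0.2]
opening: 0.001
```

```bash
python3 - <<'E'
from h import *
import cv2
b=bot.snapshot("scene")[:,:,::-1]
t=bot.snapshot("top")[:,:,::-1]
x=cv2.resize(b[270:370,410:510],(400,400),interpolation=cv2.INTER_CUBIC)
y=cv2.resize(t[180:280,110:210],(400,400),interpolation=cv2.INTER_CUBIC)
cv2.imwrite("pics/c8.png",np.clip(np.hstack([x,y])*2.5,0,255).astype(np.uint8))
s=bot.read_state(); print(s["joint_positions"].round(4))
for z in (.084,.092,.12): print(proj("scene",[.5308,.3158,z]),proj("top",[.5308,.3158,z]))
E
```

```text
[ 0.3559  0.6945  1.5606  0.      0.8865 -0.8951]
[450.9 338. ] [171.5 233.8]
[451.7 335.7] [170.5 233.6]
[454.7 327.3] [167.1 232.5]
```

View pics/c8.png

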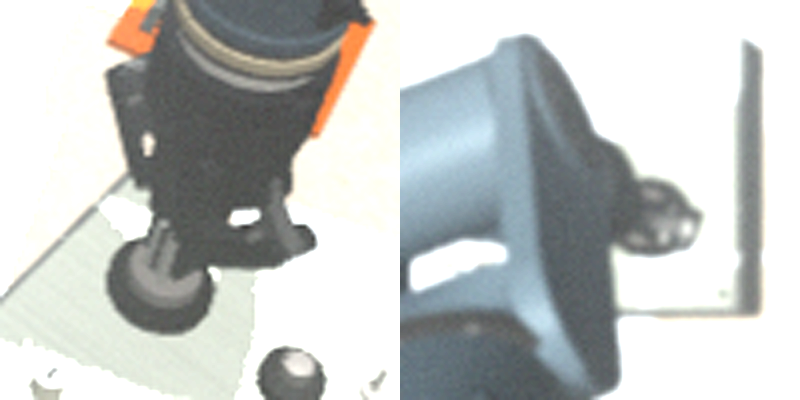

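Emit:
jog_arm(steps=[{"delta_pos": [0,0,-0.015],"turn": 0,"jaw": -1},{"delta_pos": [0,0,0],"turn": 0,"jaw": -1},{"delta_pos": [0,0,0],"turn": 0,"jaw": -1}])

```text
time_s: 5.07
position: [0.5312, 0.3159, 0.0825]
orientation: [[-0.949, 0.314, 0.001], [0.314, 0.949, 0.0], [-0.001, 0.0, -1.0]]
ft_force: [-0.4, 0.8, 1.5]
opening: 0.001
```

Emit:
jog_arm(steps=[{"delta_pos": [0,0,-0.015],"turn": 0,"jaw": -1},{"delta_pos": [0,0,0],"turn": 0,"jaw": -1},{"delta_pos": [0,0,0],"turn": 0,"jaw": -1}])

```text
time_s: 5.32
position: [0.5313, 0.3159, 0.0803]
orientation: [[-0.949, 0.314, 0.001], [0.314, 0.949, 0.0], [-0.001, 0.001, -1.0]]
ft_force: [-0.5, 0.1, 3.1]
opening: 0.0
```

```bash
python3 - <<'E'
from h import *
import cv2
b=bot.snapshot("scene")[:,:,::-1]
a=cv2.imread("pics/scene6.png")
f=lambda i:cv2.resize(i[310:360,425:485],(390,325),interpolation=cv2.INTER_CUBIC)
cv2.imwrite("pics/c9.png",np.clip(np.hstack([f(a),f(b)])*2.2,0,255).astype(np.uint8))
s=bot.read_state(); print(s["position"],s["ft_force"])
E
```

```text
[0.53130913 0.31595296 0.08028469] [0.39847578 0.76902847 2.24319773]
```

View pics/c9.png

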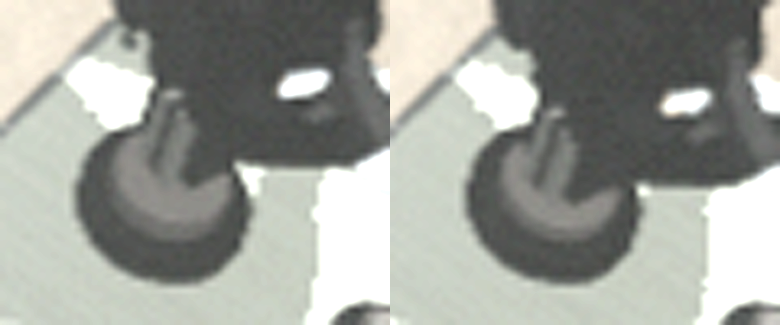

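Contact started at a reading of about 0.084, the force is now 2–3 N, and the button is going down. I'll press further.

Emit:
jog_arm(steps=[{"delta_pos": [0,0,-0.015],"turn": 0,"jaw": -1},{"delta_pos": [0,0,0],"turn": 0,"jaw": -1},{"delta_pos": [0,0,0],"turn": 0,"jaw": -1}])

```text
time_s: 5.62
position: [0.5313, 0.316, 0.078]
orientation: [[-0.949, 0.314, 0.001], [0.314, 0.949, 0.0], [-0.001, 0.001, -1.0]]
ft_force: [0.3, -0.2, 5.0]
opening: 0.002
```

Emit:
jog_arm(steps=[{"delta_pos": [0,0,-0.01],"turn": 0,"jaw": -1},{"delta_pos": [0,0,0],"turn": 0,"jaw": -1},{"delta_pos": [0,0,0],"turn": 0,"jaw": -1}])

```text
time_s: 5.87
position: [0.5313, 0.3159, 0.0773]
orientation: [[-0.949, 0.314, 0.001], [0.314, 0.949, 0.0], [-0.001, 0.001, -1.0]]
ft_force: [-0.7, 0.3, 9.2]
opening: -0.002
```

The button has bottomed out at 9 N, above the 5 N spring force. I'll take a picture as proof, then lift.

```bash
python3 - <<'E'
from h import *
import cv2
b=bot.snapshot("scene")[:,:,::-1]
a=cv2.imread("pics/scene6.png")
f=lambda i:cv2.resize(i[310:360,425:485],(390,325),interpolation=cv2.INTER_CUBIC)
cv2.imwrite("pics/c10.png",np.clip(np.hstack([f(a),f(b)])*2.2,0,255).astype(np.uint8))
E
```

```text
(no output)
```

View pics/c10.png

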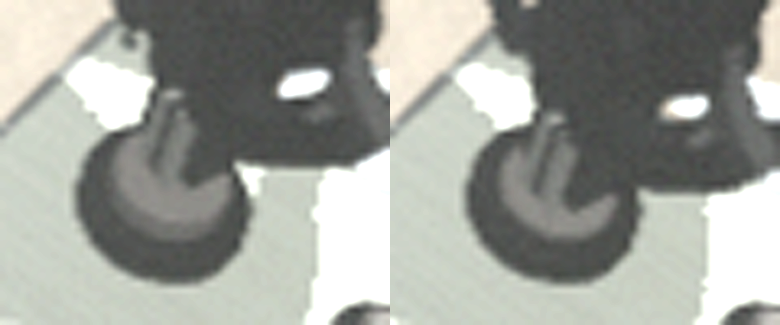

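Emit:
jog_arm(steps=[{"delta_pos": [0,0,0.1],"turn": 0,"jaw": -1},{"delta_pos": [0,0,0.2],"turn": 0,"jaw": -1},{"delta_pos": [0,0,0.2],"turn": 0,"jaw": -1},{"delta_pos": [0,0,0.2],"turn": 0,"jaw": -1},{"delta_pos": [0,0,0.2],"turn": 0,"jaw": -1},{"delta_pos": [0,0,0],"turn": 0,"jaw": -1},{"delta_pos": [0,0,0],"turn": 0,"jaw": -1}])

```text
time_s: 6.5
position: [0.5315, 0.316, 0.2126]
orientation: [[-0.949, 0.314, 0.003], [0.314, 0.949, 0.001], [-0.002, 0.002, -1.0]]
ft_force: [-0.6, 0.5, -0.7]
opening: -0.003
```

The face sank level with the housing rim, so the press was full, and the hand is now raised. Next I'll go high over to the ribbed panel.

Emit:
jog_arm(steps=[{"delta_pos": [-0.035,-0.237,0],"turn": 0,"jaw": -1},{"delta_pos": [-0.035,-0.237,0],"turn": 0,"jaw": -1},{"delta_pos": [-0.035,-0.237,0],"turn": 0,"jaw": -1},{"delta_pos": [-0.035,-0.237,0],"turn": 0,"jaw": -1},{"delta_pos": [-0.035,-0.237,0],"turn": 0,"jaw": -1},{"delta_pos": [-0.035,-0.237,0],"turn": 0,"jaw": -1},{"delta_pos": [-0.035,-0.237,0],"turn": 0,"jaw": -1},{"delta_pos": [-0.035,-0.237,0],"turn": 0,"jaw": -1},{"delta_pos": [-0.035,-0.237,0],"turn": 0,"jaw": -1},{"delta_pos": [-0.035,-0.237,0],"turn": 0,"jaw": -1},{"delta_pos": [-0.035,-0.237,0],"turn": 0,"jaw": -1},{"delta_pos": [-0.035,-0.237,0],"turn": 0,"jaw": -1}])

```text
time_s: 7.5
position: [0.4658, -0.1116, 0.2093]
orientation: [[-0.949, 0.314, -0.004], [0.314, 0.949, 0.002], [0.005, 0.001, -1.0]]
ft_force: [0.5, 0.1, -0.1]
opening: -0.003
```

Emit:
jog_arm(steps=[{"delta_pos": [-0.035,-0.237,0],"turn": 0,"jaw": -1},{"delta_pos": [-0.035,-0.237,0],"turn": 0,"jaw": -1},{"delta_pos": [-0.035,-0.237,0],"turn": 0,"jaw": -1},{"delta_pos": [0,0,0],"turn": 0,"jaw": -1},{"delta_pos": [0,0,0],"turn": 0,"jaw": -1}])

```text
time_s: 7.92
position: [0.4507, -0.2185, 0.2093]
orientation: [[-0.948, 0.318, -0.003], [0.318, 0.948, 0.003], [0.004, 0.002, -1.0]]
ft_force: [0.6, -0.2, 0.3]
opening: 0.003
```

```bash
python3 - <<'E'
from h import *
import cv2
b=bot.snapshot("scene")[:,:,::-1]; t=bot.snapshot("top")[:,:,::-1]
x=cv2.resize(b[110:270,210:370],(400,400),interpolation=cv2.INTER_CUBIC)
y=cv2.resize(t[190:310,320:440],(400,400),interpolation=cv2.INTER_CUBIC)
cv2.imwrite("pics/d1.png",np.clip(np.hstack([x,y])*1.5,0,255).astype(np.uint8))
s=bot.read_state(); p=s["position"];print(p)
for d in (0,.019,-.009,-.054): print(d,proj("scene",p-[0,0,d]),proj("top",p-[0,0,d]))
u=cv2.resize(b[300:420,390:540],(750,600),interpolation=cv2.INTER_CUBIC); cv2.imwrite("pics/d2.png",u)
E
```

```text
[ 0.45091818 -0.21607936  0.20971126]
0 [290.5 153.6] [396.6 258.3]
0.019 [290.7 160.1] [395.1 258.6]
-0.009 [290.4 150.4] [397.4 258.1]
-0.054 [290.  134.1] [401.4 257.3]
```

View pics/d1.png

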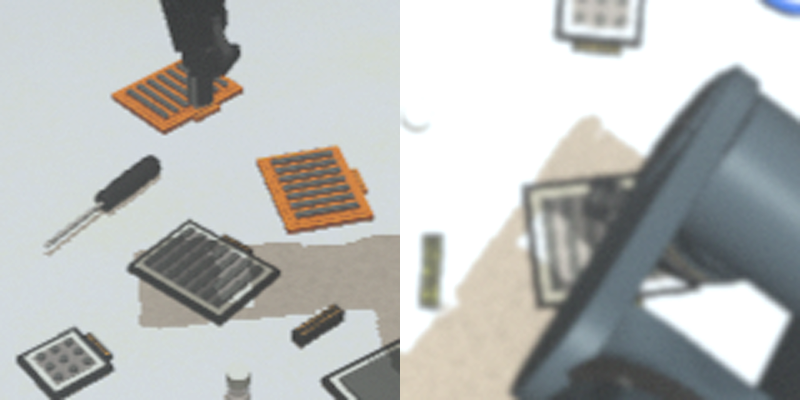

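View pics/d2.png

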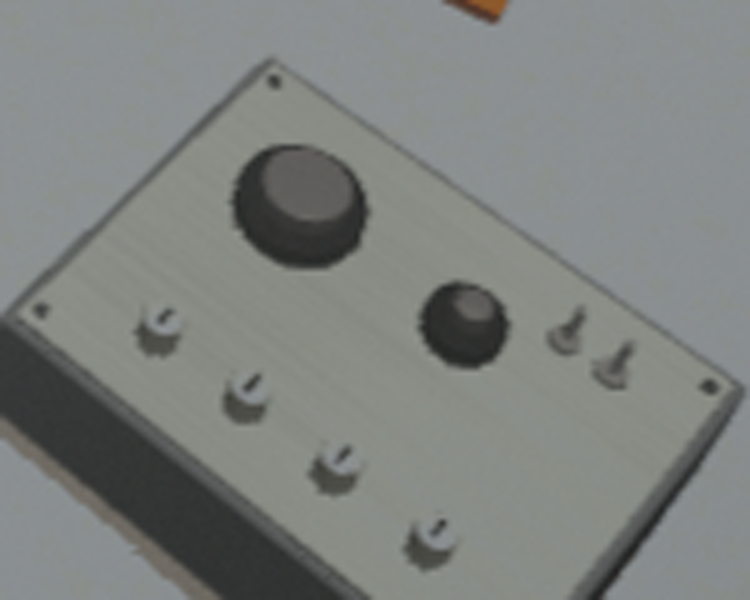

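The wide button is back up. The tips show at scene px (291,152), agreeing laterally with the reading. As in the button contact, they stand about 8 mm above the reported TCP height instead of 19 mm below it. I'll aim for a reading of about 0.037 (tips about 4.5 cm up), which satisfies the z window whether the reported or the nominal tip offset holds. I'll go to 0.06 first and check.

Emit:
jog_arm(steps=[{"delta_pos": [0.01,0,-0.2],"turn": 0,"jaw": -1},{"delta_pos": [0,0,-0.2],"turn": 0,"jaw": -1},{"delta_pos": [0,0,-0.2],"turn": 0,"jaw": -1},{"delta_pos": [0,0,-0.2],"turn": 0,"jaw": -1},{"delta_pos": [0,0,-0.2],"turn": 0,"jaw": -1},{"delta_pos": [0,0,0],"turn": 0,"jaw": -1},{"delta_pos": [0,0,0],"turn": 0,"jaw": -1}])

```text
time_s: 8.6
position: [0.4525, -0.2149, 0.06]
orientation: [[-0.95, 0.312, -0.004], [0.312, 0.95, 0.004], [0.005, 0.002, -1.0]]
ft_force: [-0.3, -0.2, 1.2]
opening: 0.003
```

```bash
cat > look.py <<'E'
from h import *
import cv2,sys
def look(n,sx,sy,tx,ty):
    b=bot.snapshot("scene")[:,:,::-1]; t=bot.snapshot("top")[:,:,::-1]
    x=cv2.resize(b[sy-40:sy+40,sx-40:sx+40],(400,400),interpolation=cv2.INTER_CUBIC)
    y=cv2.resize(t[ty-50:ty+50,tx-50:tx+50],(400,400),interpolation=cv2.INTER_CUBIC)
    cv2.imwrite(n,np.clip(np.hstack([x,y])*1.6,0,255).astype(np.uint8))
    s=bot.read_state(); p=s["position"];print(p,s["ft_force"])
    for d in (0,.019,-.009): print(d,proj("scene",p-[0,0,d]),proj("top",p-[0,0,d]))
E
python3 -c "
from look import *
look('pics/d3.png',290,210,383,261)
print(proj('scene',[.452,-.217,.014]))"
```

```text
[ 0.4544474  -0.21695191  0.06236724] [ 0.53173285 -0.37065037  0.19512571]
0 [290.5 201.3] [386.2 259. ]
0.019 [290.6 206.8] [385.  259.3]
-0.009 [290.4 198.6] [386.8 258.9]
[291.5 214.7]
```

View pics/d3.png

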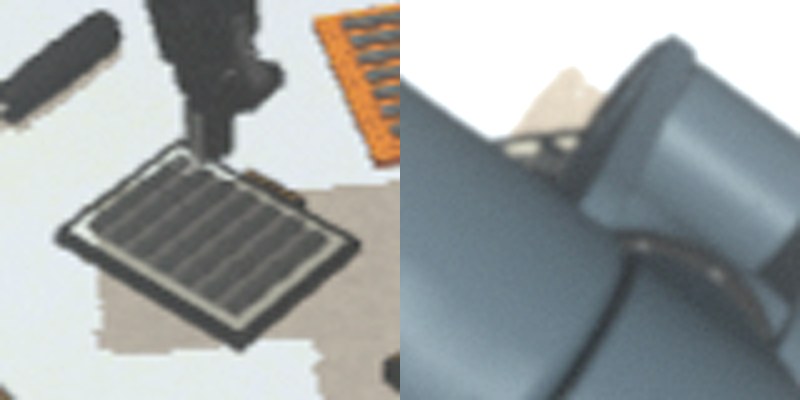

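The scene view shows the tips at (292,202), over the panel with its middle at (292,218), still about 5–6 cm up and well centred sideways. I'll go down 25 mm and dwell.

Emit:
jog_arm(steps=[{"delta_pos": [0,0,-0.06],"turn": 0,"jaw": -1},{"delta_pos": [0,0,-0.06],"turn": 0,"jaw": -1},{"delta_pos": [0,0,-0.04],"turn": 0,"jaw": -1},{"delta_pos": [0,0,0],"turn": 0,"jaw": -1},{"delta_pos": [0,0,0],"turn": 0,"jaw": -1}])

```text
time_s: 9.12
position: [0.4535, -0.2174, 0.0371]
orientation: [[-0.949, 0.315, -0.001], [0.315, 0.949, 0.0], [0.001, 0.0, -1.0]]
ft_force: [0.6, 0.8, -0.1]
opening: -0.002
```

```bash
python3 -c "
from look import *
look('pics/d4.png',290,210,383,261)"
```

```text
[ 0.45374464 -0.21758992  0.0373671 ] [1.31037298 0.06732595 0.24673648]
0 [290.7 208.3] [384.9 259.6]
0.019 [290.8 213.7] [383.8 259.9]
-0.009 [290.6 205.7] [385.5 259.5]
```

View pics/d4.png

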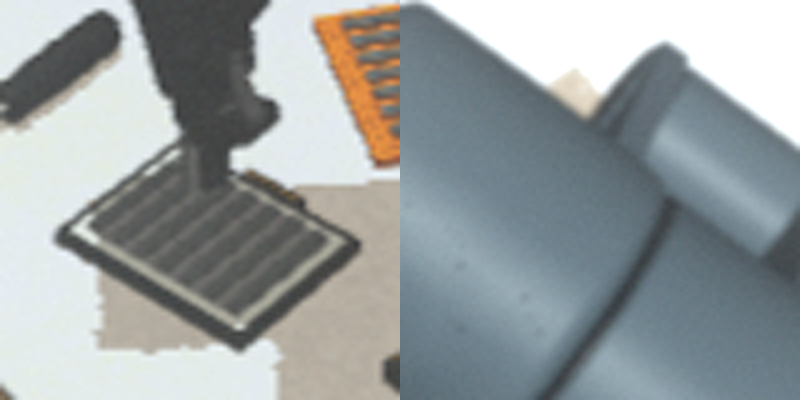

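The tips at (292,209) are about 3 cm above the face. I'll go 7 mm lower to match "about 2 cm" and hold for over 2 s.

Emit:
jog_arm(steps=[{"delta_pos": [0,0,-0.045],"turn": 0,"jaw": -1},{"delta_pos": [0,0,0],"turn": 0,"jaw": -1},{"delta_pos": [0,0,0],"turn": 0,"jaw": -1},{"delta_pos": [0,0,0],"turn": 0,"jaw": -1},{"delta_pos": [0,0,0],"turn": 0,"jaw": -1},{"delta_pos": [0,0,0],"turn": 0,"jaw": -1},{"delta_pos": [0,0,0],"turn": 0,"jaw": -1},{"delta_pos": [0,0,0],"turn": 0,"jaw": -1},{"delta_pos": [0,0,0],"turn": 0,"jaw": -1},{"delta_pos": [0,0,0],"turn": 0,"jaw": -1},{"delta_pos": [0,0,0],"turn": 0,"jaw": -1},{"delta_pos": [0,0,0],"turn": 0,"jaw": -1}])

```text
time_s: 10.22
position: [0.4537, -0.2175, 0.0305]
orientation: [[-0.949, 0.314, 0.0], [0.314, 0.949, -0.0], [-0.0, -0.0, -1.0]]
ft_force: [-1.1, -0.1, -0.4]
opening: -0.003
```

Emit:
jog_arm(steps=[{"delta_pos": [0,0,0],"turn": 0,"jaw": -1},{"delta_pos": [0,0,0],"turn": 0,"jaw": -1},{"delta_pos": [0,0,0],"turn": 0,"jaw": -1},{"delta_pos": [0,0,0],"turn": 0,"jaw": -1},{"delta_pos": [0,0,0],"turn": 0,"jaw": -1},{"delta_pos": [0,0,0],"turn": 0,"jaw": -1},{"delta_pos": [0,0,0],"turn": 0,"jaw": -1},{"delta_pos": [0,0,0],"turn": 0,"jaw": -1},{"delta_pos": [0,0,0],"turn": 0,"jaw": -1},{"delta_pos": [0,0,0],"turn": 0,"jaw": -1},{"delta_pos": [0,0,0],"turn": 0,"jaw": -1},{"delta_pos": [0,0,0],"turn": 0,"jaw": -1}])

```text
time_s: 11.22
position: [0.4537, -0.2174, 0.0305]
orientation: [[-0.949, 0.314, -0.0], [0.314, 0.949, 0.0], [0.0, -0.0, -1.0]]
ft_force: [0.1, -0.4, -0.6]
opening: -0.0
```

Emit:
jog_arm(steps=[{"delta_pos": [0,0,0],"turn": 0,"jaw": -1},{"delta_pos": [0,0,0],"turn": 0,"jaw": -1},{"delta_pos": [0,0,0],"turn": 0,"jaw": -1},{"delta_pos": [0,0,0],"turn": 0,"jaw": -1}])

```text
time_s: 11.55
position: [0.4537, -0.2174, 0.0305]
orientation: [[-0.949, 0.314, 0.0], [0.314, 0.949, -0.0], [-0.0, -0.0, -1.0]]
ft_force: [-0.1, 0.1, 0.6]
opening: 0.003
```

```bash
python3 -c "
from look import *
look('pics/d5.png',290,210,383,261)"
```

```text
[ 0.45369562 -0.21741936  0.03052527] [-0.16911956  0.20044193  0.42989637]
0 [290.8 210.3] [384.4 259.8]
0.019 [290.9 215.7] [383.3 260. ]
-0.009 [290.7 207.7] [385.  259.6]
```

View pics/d5.png

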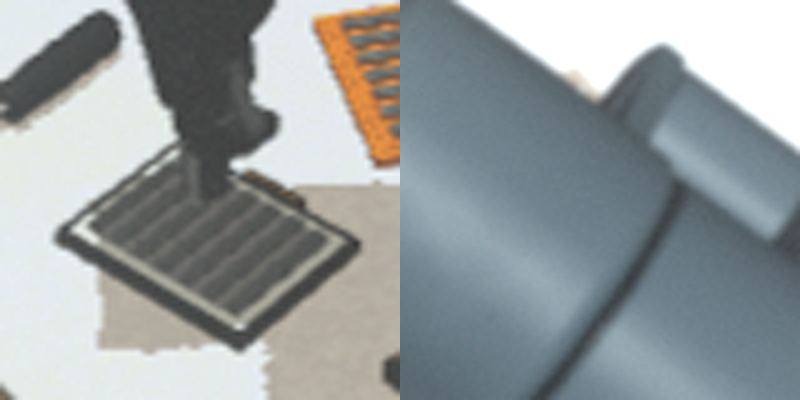

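I held the ribbed dwell for about 2.4 s, with the tips at (291,211) and the panel undisturbed. Now I'll go up and over to the dotted panel.

Emit:
jog_arm(steps=[{"delta_pos": [0,0,0.2],"turn": 0,"jaw": -1},{"delta_pos": [0,0,0.2],"turn": 0,"jaw": -1},{"delta_pos": [0,0,0.2],"turn": 0,"jaw": -1},{"delta_pos": [0,0,0.2],"turn": 0,"jaw": -1},{"delta_pos": [0.21,0,0],"turn": 0,"jaw": -1},{"delta_pos": [0.21,0,0],"turn": 0,"jaw": -1},{"delta_pos": [0.21,0,0],"turn": 0,"jaw": -1},{"delta_pos": [0.21,0,0],"turn": 0,"jaw": -1},{"delta_pos": [0.21,0,0],"turn": 0,"jaw": -1},{"delta_pos": [0.21,0,0],"turn": 0,"jaw": -1},{"delta_pos": [0,0,0],"turn": 0,"jaw": -1},{"delta_pos": [0,0,0],"turn": 0,"jaw": -1}])

```text
time_s: 12.65
position: [0.6435, -0.217, 0.1498]
orientation: [[-0.95, 0.313, -0.0], [0.313, 0.95, -0.0], [0.0, -0.0, -1.0]]
ft_force: [-0.7, 0.1, -0.5]
opening: 0.002
```

Emit:
jog_arm(steps=[{"delta_pos": [0,0,-0.2],"turn": 0,"jaw": -1},{"delta_pos": [0,0,-0.2],"turn": 0,"jaw": -1},{"delta_pos": [0,0,-0.2],"turn": 0,"jaw": -1},{"delta_pos": [0,0,0],"turn": 0,"jaw": -1},{"delta_pos": [0,0,0],"turn": 0,"jaw": -1}])

```text
time_s: 13.07
position: [0.6398, -0.2166, 0.0588]
orientation: [[-0.949, 0.315, -0.006], [0.315, 0.949, 0.003], [0.006, 0.001, -1.0]]
ft_force: [1.4, -0.4, 0.1]
opening: 0.007
```

```bash
python3 -c "
from look import *
look('pics/d6.png',237,250,380,190)
print(proj('scene',[.640,-.2165,.014]))"
```

```text
[ 0.64307562 -0.21810579  0.06222707] [ 0.40660613 -0.70721425  0.45372401]
0 [232.9 238.1] [383.7 185. ]
0.019 [233.7 243.7] [382.6 186.4]
-0.009 [232.5 235.4] [384.3 184.3]
[236.3 251.7]
```

View pics/d6.png

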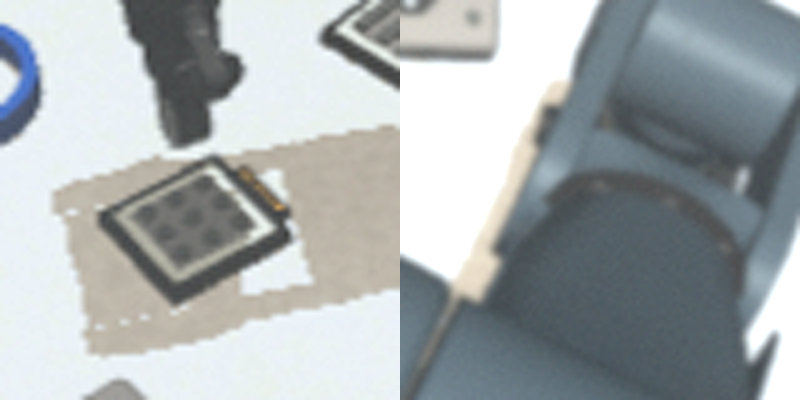

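The tips are at (234,238), above the dotted panel whose middle is at (236,254), and are lined up with it. I'll go down 32 mm and dwell.

Emit:
jog_arm(steps=[{"delta_pos": [-0.01,0,-0.07],"turn": 0,"jaw": -1},{"delta_pos": [0,0,-0.07],"turn": 0,"jaw": -1},{"delta_pos": [0,0,-0.07],"turn": 0,"jaw": -1},{"delta_pos": [0,0,0],"turn": 0,"jaw": -1},{"delta_pos": [0,0,0],"turn": 0,"jaw": -1}])

```text
time_s: 13.58
position: [0.6404, -0.217, 0.0279]
orientation: [[-0.949, 0.314, -0.002], [0.314, 0.949, 0.001], [0.002, 0.0, -1.0]]
ft_force: [0.1, -0.2, 0.4]
opening: 0.003
```

```bash
python3 -c "
from look import *
look('pics/d7.png',237,250,380,190)"
```

```text
[ 0.64134026 -0.21749474  0.02895158] [ 0.24592393  0.41750897 -0.47239802]
0 [235.  247.5] [381.5 188.1]
0.019 [235.7 252.9] [380.5 189.4]
-0.009 [234.6 245. ] [382.1 187.4]
```

View pics/d7.png

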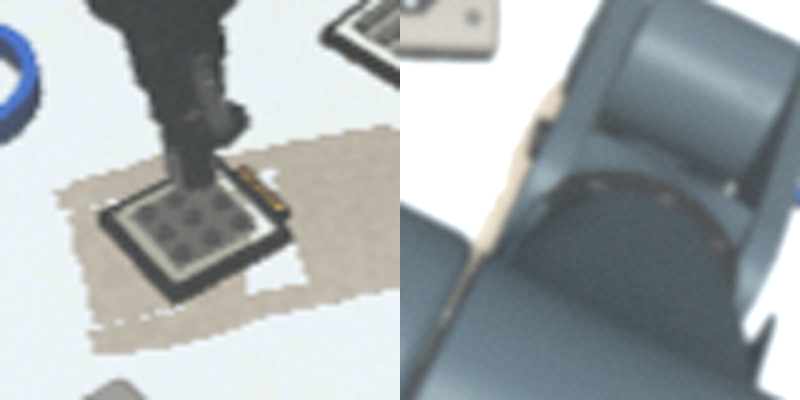

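Emit:
jog_arm(steps=[{"delta_pos": [0,0,0],"turn": 0,"jaw": -1},{"delta_pos": [0,0,0],"turn": 0,"jaw": -1},{"delta_pos": [0,0,0],"turn": 0,"jaw": -1},{"delta_pos": [0,0,0],"turn": 0,"jaw": -1},{"delta_pos": [0,0,0],"turn": 0,"jaw": -1},{"delta_pos": [0,0,0],"turn": 0,"jaw": -1},{"delta_pos": [0,0,0],"turn": 0,"jaw": -1},{"delta_pos": [0,0,0],"turn": 0,"jaw": -1},{"delta_pos": [0,0,0],"turn": 0,"jaw": -1},{"delta_pos": [0,0,0],"turn": 0,"jaw": -1},{"delta_pos": [0,0,0],"turn": 0,"jaw": -1},{"delta_pos": [0,0,0],"turn": 0,"jaw": -1}])

```text
time_s: 14.68
position: [0.6412, -0.2175, 0.029]
orientation: [[-0.949, 0.314, -0.0], [0.314, 0.949, 0.0], [0.0, 0.0, -1.0]]
ft_force: [0.2, 0.5, -0.8]
opening: 0.004
```

Emit:
jog_arm(steps=[{"delta_pos": [0,0,0],"turn": 0,"jaw": -1},{"delta_pos": [0,0,0],"turn": 0,"jaw": -1},{"delta_pos": [0,0,0],"turn": 0,"jaw": -1},{"delta_pos": [0,0,0],"turn": 0,"jaw": -1},{"delta_pos": [0,0,0],"turn": 0,"jaw": -1},{"delta_pos": [0,0,0],"turn": 0,"jaw": -1},{"delta_pos": [0,0,0],"turn": 0,"jaw": -1},{"delta_pos": [0,0,0],"turn": 0,"jaw": -1},{"delta_pos": [0,0,0],"turn": 0,"jaw": -1},{"delta_pos": [0,0,0],"turn": 0,"jaw": -1},{"delta_pos": [0,0,0],"turn": 0,"jaw": -1},{"delta_pos": [0,0,0],"turn": 0,"jaw": -1}])

```text
time_s: 15.68
position: [0.6412, -0.2174, 0.029]
orientation: [[-0.949, 0.314, -0.0], [0.314, 0.949, 0.0], [0.0, 0.0, -1.0]]
ft_force: [0.3, -0.4, 0.8]
opening: 0.002
```

I held the dotted dwell for over 2 s, with the tips at (236,247) and the panel middle at (236,254). Now I'll raise the hand.

Emit:
jog_arm(steps=[{"delta_pos": [0,0,0.2],"turn": 0,"jaw": -1},{"delta_pos": [0,0,0.2],"turn": 0,"jaw": -1},{"delta_pos": [0,0,0.2],"turn": 0,"jaw": -1},{"delta_pos": [0,0,0.2],"turn": 0,"jaw": -1},{"delta_pos": [0,0,0.2],"turn": 0,"jaw": -1},{"delta_pos": [0,0,0.2],"turn": 0,"jaw": -1},{"delta_pos": [0,0,0.2],"turn": 0,"jaw": -1},{"delta_pos": [0,0,0.2],"turn": 0,"jaw": -1},{"delta_pos": [0,0,0],"turn": 0,"jaw": -1},{"delta_pos": [0,0,0],"turn": 0,"jaw": -1},{"delta_pos": [0,0,0],"turn": 0,"jaw": -1}])

```text
time_s: 16.6
position: [0.6406, -0.2171, 0.2684]
orientation: [[-0.949, 0.314, -0.001], [0.314, 0.949, 0.001], [0.001, 0.0, -1.0]]
ft_force: [-0.9, -0.1, -0.9]
opening: -0.003
```

```bash
python3 - <<'E'
from h import *
import cv2
b=bot.snapshot("scene")[:,:,::-1]; cv2.imwrite("pics/end.png",b)
s=bot.read_state();print(s["position"],s["ft_force"])
E
```

```text
[ 0.64018676 -0.21694539  0.26743427] [-0.08509024  0.03587093 -0.14072716]
```

View pics/end.png

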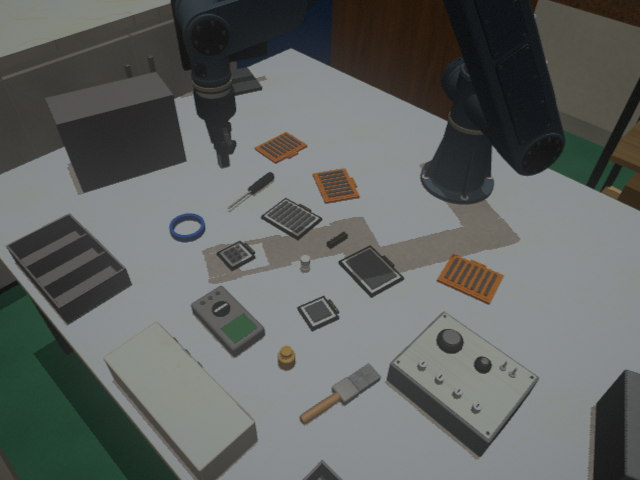

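The final scene view shows everything where it started: ribbed (292,218), dotted (236,254), console button up at (451,338). The hand is raised and touching nothing.

```bash
python3 -c "
from cell import bot
print(bot.finish_job())"
```

```text
the job is handed in; nothing more can be done
None
```

I did the whole sequence in order and handed the job in at about 17 s; no verdict was reported.

- **Button:** I pressed the wide button until it bottomed out. The force reached 9 N and its face sank level with the housing rim. A picture after lifting showed it back up. I never went near the narrow button.
- **Dwells:** I held the closed fingertips over the middle of the ribbed panel for about 2.4 s, then over the middle of the dotted panel for about 2.2 s. By my estimate the tips were 2–2.5 cm above each. Force readings stayed at noise level (about 1 N), which is too coarse to rule out a 0.3 N touch, but every picture shows clear air under the tips.
- **Finish:** The hand ended at a reported height of 0.267 m. By eye, the last picture shows the panels and bystanders where they started and both buttons up.

**Tip height disagrees with the description:** Contact with the button began at a reported grasp-point height of about 0.084 m, although the button top should be at 0.092 m. So the closed tips were about 8 mm above the reported point, not 19 mm below it, and the pictures agreed. I dwelt at reported heights of 0.0305 m (ribbed) and 0.029 m (dotted). These fall inside the 0.025–0.076 m window whether the reading is exact or about 27 mm too low, though close to the lower limit if it is exact.

**Small camera offset:** The scene camera showed the button and both panels 2–3 pixels lower in the picture than the top-view positions predicted. That is about 5 mm, well inside the 25–30 mm tolerances.

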